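# Drip an oily bush over the drain plate with spring tongs

## Task

The loose drain plate in the drip pan is standing up on its stiff clip at one end: press it down until it sits level in the pan. Then grip the spring tongs, close their jaws on the oily bush and lift it with the tongs alone, never touching the bush with the gripper, and finish while holding it still over the middle of the drain plate, about 10 cm above it, with the plate still level. Leave the spool, carton and jar where they are.

Things in the scene. Friction and masses are not known exactly. Their poses are not given: they have to be found in the camera images.
- pan: Drip pan of grey plastic, fixed to the bench, 190 (x) by 150 (y) by 37 mm high, walls 4 mm. Origin at the centre of its underside on the bench. A fixed ledge inside its +x end and a black clip bar inside its -x end (the end roughly towards the robot) carry the drain plate. The clip starts 10 to 12 mm too high; it slides down with about 7 N of friction to a stop level with the ledge and stays where it is pushed.
- plate_mid (a point): Centre of the top face of the drain plate: a loose slotted steel plate 175 by 135 by 4 mm, 0.3 kg, lying in the pan with its axes along the pan's and about 3 mm of play all round. Its -x end starts raised by about 11 mm (tilt about 0.07 rad). When seated it is level, with its top 26 mm above the bench, 11 mm below the pan's rim.
- plate_press (a point): Point on the top face of the drain plate where it is best pressed, on its centre line 30 mm in from the raised end. About 8 to 10 N straight down here sinks the clip; 15 to 20 N does no harm.
- tongs_grip (a point): Grip centre of the steel spring tongs (a U of 2 mm strip 28 mm high, standing on edge, 0.135 kg, balanced at the grip): between two black sleeves 60 mm long, half-way up, 14 mm above the bench at the start. x points to the jaws (ends 95 mm ahead), the round back lies 101 mm behind, z up. Grip across the sleeves (y): 59 mm outside to outside when open; carry half-closed at 50 to 53 mm, so the spring keeps them held.
- tongs_tip (a point): Point on the tongs' centre line between the jaws where a part is gripped: 80 mm along +x from the grip centre, 15 mm short of the jaw ends, half-way up. The gap between the jaws here is about 68 mm when open, 55 mm when the grip measures 52 mm, and 30 mm (jaws parallel) when the grip measures 39 mm.
- jaw_l: Left (+y) arm of the tongs, a flat strip 180 by 28 mm with a sleeve; origin at its hinge, 85 mm behind the grip centre, x along the strip to the jaw end. Both arms swing in equally and spring open when released. The spring pushes back at each sleeve with about 9 N open, 12 N at 52 mm outside width, 16 N at 39 mm, so a squeeze of 30 to 50 N holds a part firmly.
- jaw_r: Right (-y) arm of the tongs, mirror of the left.
- bush_center (a point): Centre (half-way up) of the oily bush: a plain brass tube 30 mm outside diameter, 18 mm bore, 34 mm high, about 90 g, standing upright on the rubber mat (fixed, 150 by 150 by 3 mm thick), its centre 20 mm above the bench. z is the tube's axis.
- bush: The same bush; origin at the centre of its underside.
- spool: Bystander: white plastic reel, 72 mm diameter, 60 mm high; origin under its centre.
- carton: Bystander: cardboard carton 70 by 100 by 50 mm; origin under its centre.
- jar: Bystander: glass jar with a steel lid, 60 mm diameter, 75 mm high; origin under its centre.
Things that resemble listed ones, but are neither listed nor needed, are in the scene too. There is more than one size of the part that bears tongs_grip; the job needs the smaller.

How it is judged:
By the outcome, as a careful person would: the job done as asked, in the order asked, and still so for the second after the job is handed in, while the arm keeps its last pose, push and grip.
It also fails if it takes over 58 s, if anything falls off the work surface, if the arm or the gripper's body presses on something with over 40 N, if the wrist force passes 120 N, or if a joint passes its speed limit or range.

## Robot

A 7-joint arm with a two-finger parallel gripper is mounted at the origin on the work surface. World frame = base frame: x ahead of the robot, y to its left, z up, the work surface at z = 0. Lengths are in m, angles in rad, forces in N, time in s.
With the tool pointing down it reaches from about 0.425 to 0.925 m from the base axis. Payload 6.8 kg.
Tool frame: the origin (TCP) lies between the finger pads; the fingertips stand 14 mm ahead of it and the grasp point (between the pads) lies 5 mm behind it; z points along the fingers, y is the direction in which the jaws open and shut (so a half turn about z gives the same grasp; the last joint's range is limited). The gripper opens to 85 mm and grips with 20 to 120 N. Pads are 22 mm wide; open, the fingers measure 114 mm over their backs; the gripper's body (76 mm by 85 mm) begins 54 mm behind the grasp point. The pads swing forward as they close: fully open they stand 13 mm farther back than shut.
Start: joints at [1.069, 0.477, 0.022, 1.555, -0.011, 1.109, -0.083], TCP at [0.259, -0.623, 0.245] pointing down, gripper open.
Joint ranges: [-2.96, 2.96], [-0.34, 2.1], [-1.41, 1.46], [0.24, 2.44], [-1.37, 4.51], [0.17, 1.92], [-2.96, 2.96]. Speed limits (rad/s): [2.39, 2.39, 3.14, 3.14, 3.14, 3.14, 3.14].

## Interface

Orientations are given as a unit quaternion [w, x, y, z].
In Python, from station import bot gives the robot as it stands.
- The arm moves only by the shell command python3 -m crank 'ROWS' [FORCE]. ROWS is JSON, a list of rows, each a list of 3 entries, a list of its own where there are three numbers: the shift along the tool's x, y, z in m, then the turn, a rotation vector about the tool's x, y, z in degrees, then the finger opening in m, from 0 to 0.0854. A call has 1 to 10 rows; each row shifts and turns the commanded pose from where the row before left it, along the tool's axes as they then stand; what a row does not reach is not made up. A row lasts 1/8 s, in which the tool goes at most 62.5 mm and 10.7 degrees, less where a joint would pass 70% of its speed; a pose out of reach is approached as far as the arm can. A call is refused whole if a number of a shift passes 0.0625 or a number of a turn 10.7, either way. A call with a gripper value outside its range is refused whole. The fingers move at their own pace and stop on an object; FORCE is the grip in N (left out, the last holds). Time passes only in rows, so rows that do not move let the fingers close. It gives the time, the measured TCP pose, the force and the opening at its end, in the units of the state.
- bot.get_obs(): the state, without advancing time (a new reading comes with each control period).
- bot.read_camera(name): name is "scene" or "top" or "wrist"; returns (picture, depth): 420x560x3 uint8, red, green, blue; 420x560 float32, m along the optical axis (not along the pixel's ray), 0 where there is no reading.
- bot.calibration(name): a dict with "fx", "fy", "cx", "cy" (pixels), "D" ([k1, k2, p1, p2, k3] as OpenCV has them; the pictures are not rectified), "extrinsics" (4x4, takes a point from camera to world coordinates). Camera axes: x right, y down, z forward; pixel columns grow to the right and rows downward; lengths in m; the calibration is good to about 2 mm. A picture is of the moment at which its call begins: read the wrist's pose just before it. calibration takes no time and is no camera call; for the wrist camera it gives the pose at the moment of the call.
- bot.hand_in(): hands the job in, once; it reports no verdict.
The state is a dict: "t": time; "q": joint angles; "joint_vel": joint speeds; "joint_torque": joint torques, N m; "eef_pos": TCP position; "tool_rot": TCP orientation; "contact_force": force on the tool from outside, world axes, zero at the start; "torque": the same for the moment, N m; "gripper_width": opening from 0.0 (shut) to 1.0 (fully open).
Only numpy, scipy, OpenCV 4.12 (cv2) and the standard library are available. Lean on these libraries where they do the work, as an engineer would, in place of code of your own. Each camera call takes 0.05 s, during which the arm holds its last target.

## Working session

There is one attempt and no reset: what is moved stays moved. The work goes in short steps, Python scripts to look and compute and a shell command to move; the robot and the scene stay as the last step left them, time stands still between calls to the robot, and variables do not carry over. Pictures are saved under pics/ and viewed, and the job is handed in when it is done.

```bash
mkdir -p pics; ls
cat > h.py <<'E'
import numpy as np,cv2
from station import bot
def snap(name,tag):
    c=bot.calibration(name); im,d=bot.read_camera(name)
    cv2.imwrite(f'pics/{tag}.png',im[:,:,::-1]); np.savez(f'pics/{tag}.npz',im=im,d=d,E=np.array(c['extrinsics']),K=np.array([c['fx'],c['fy'],c['cx'],c['cy']]),D=np.array(c['D']))
def load(tag): return np.load(f'pics/{tag}.npz')
def rays(s,uv):
    fx,fy,cx,cy=s['K'];K=np.array([[fx,0,cx],[0,fy,cy],[0,0,1]])
    p=cv2.undistortPoints(np.array(uv,float).reshape(-1,1,2),K,s['D']).reshape(-1,2)
    return np.c_[p,np.ones(len(p))]
def deproj(s,uv):  # by depth
    r=rays(s,uv); d=np.array([s['d'][int(round(v)),int(round(u))] for u,v in uv])
    P=r*d[:,None]; return P@s['E'][:3,:3].T+s['E'][:3,3]
def onz(s,uv,z):
    r=rays(s,uv)@s['E'][:3,:3].T; o=s['E'][:3,3]; t=(np.array(z)-o[2])/r[:,2]; return o+r*t[:,None]
def cloud(s):
    H,W=s['d'].shape; vv,uu=np.mgrid[:H,:W]; uv=np.c_[uu.ravel(),vv.ravel()]
    P=rays(s,uv)*s['d'].ravel()[:,None]
    return (P@s['E'][:3,:3].T+s['E'][:3,3]).reshape(H,W,3)
def crop(tag,x0,y0,x1,y1,k,out):
    im=cv2.imread(f'pics/{tag}.png')[y0:y1,x0:x1]; cv2.imwrite(f'pics/{out}.png',cv2.resize(im,None,fx=k,fy=k,interpolation=cv2.INTER_CUBIC))
E
python3 - <<'E'
from h import *
snap('scene','s0');snap('top','t0')
print(bot.get_obs())
E
```

```text
pics
{'t': 0.1, 'q': array([ 1.06889753,  0.47771908,  0.02236337,  1.55634812, -0.01152226,
        1.10927966, -0.08308734]), 'joint_vel': array([ 0.00033506, -0.0008163 , -0.00144057, -0.00360125,  0.00064642,
       -0.00054531,  0.00180124]), 'joint_torque': array([ 3.57787671e-03, -5.97775412e+01,  1.61308408e+00, -2.81956011e+01,
        1.27566716e-02,  5.03339790e-03, -6.27073996e-05]), 'eef_pos': array([ 0.25878962, -0.62287513,  0.24442409]), 'tool_rot': array([-7.84990612e-04,  9.80677106e-01,  1.95631675e-01, -2.11466594e-04]), 'contact_force': array([ 0.29264118, -0.80800328, -0.78191911]), 'torque': array([ 0.0071444 , -0.03320234,  0.01063215]), 'gripper_width': 0.9994084694035203}
```

View pics/s0.png

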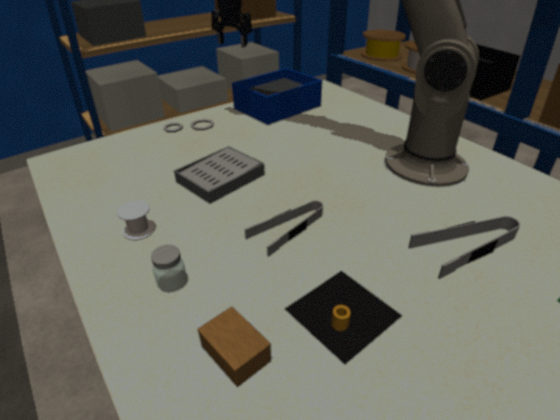

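View pics/t0.png

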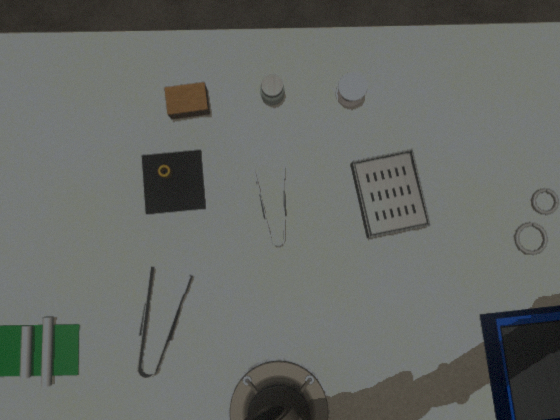

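The scene view shows the pan at (220,172), the small tongs at (290,225), the bush at (341,317) and the big tongs at (465,240). In the top view the pan is at (390,193). The small tongs have their back at (280,245) and jaws at (257,172) and (286,170). The bush is at (164,171).

Run:
```python
from h import *
np.set_printoptions(precision=4,suppress=True)
s=load('t0');print(s['K'],s['D'],s['E'])
crop('t0',235,155,315,260,7,'c_tongs');crop('t0',340,140,440,245,6,'c_pan');crop('t0',130,140,215,220,7,'c_mat')
P=cloud(s)
print(deproj(s,[(300,300),(164,165),(390,193),(180,190),(352,90),(272,85),(187,100)]))
```

```text
[543.6105 543.6105 272.4283 201.9745] [0.0167 0.     0.     0.     0.    ] [[-0.0152 -0.9943  0.106   0.3563]
 [-0.9998  0.0163  0.0101 -0.0061]
 [-0.0117 -0.1058 -0.9943  1.3418]
 [ 0.      0.      0.      1.    ]]
[[ 0.2586 -0.0559  0.0023]
 [ 0.5903  0.2698  0.0371]
 [ 0.5128 -0.277   0.0349]
 [ 0.5325  0.2364  0.005 ]
 [ 0.7609 -0.1891  0.0637]
 [ 0.7735  0.0035  0.0745]
 [ 0.7478  0.2117  0.0497]]
```

Run:
```python
from h import *
im=cv2.imread('pics/c_tongs.png');cv2.imwrite('pics/c_tongs.png',cv2.convertScaleAbs(im,alpha=2))
for n in('c_pan','c_mat'):
    im=cv2.imread(f'pics/{n}.png');cv2.imwrite(f'pics/{n}.png',cv2.convertScaleAbs(im,alpha=2))
    print(im.shape)
```

```text
(630, 600, 3)
(560, 595, 3)
```

View pics/c_tongs.png

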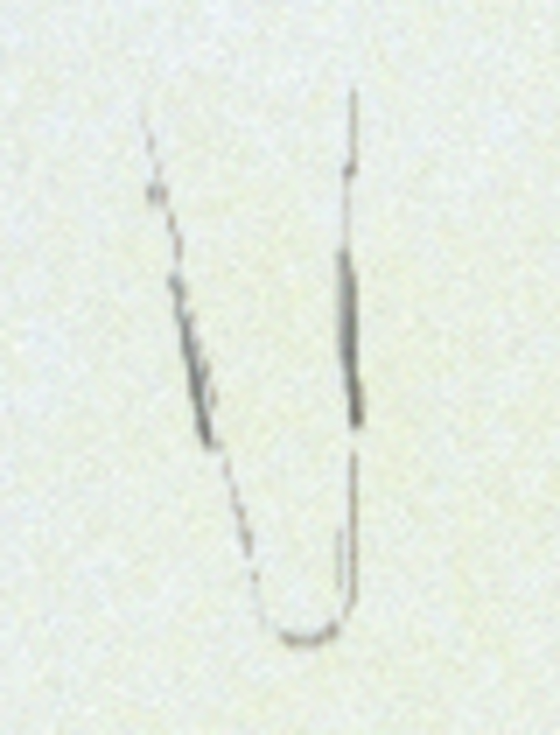

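View pics/c_pan.png

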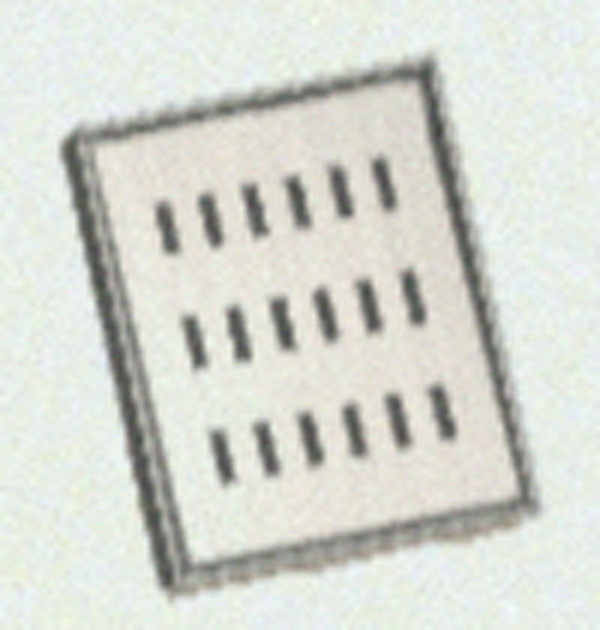

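View pics/c_mat.png

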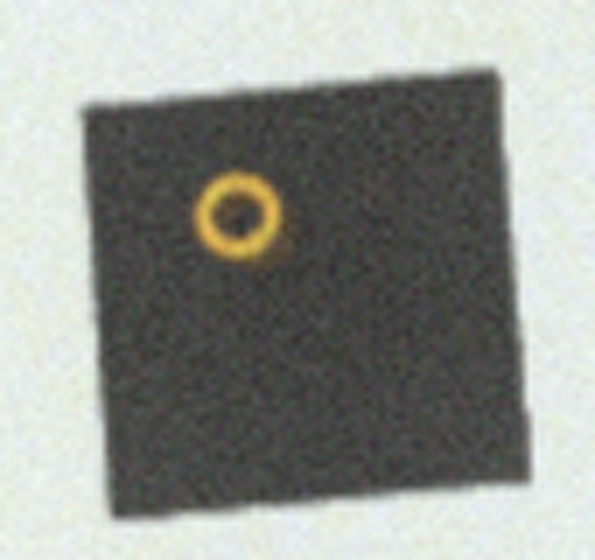

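Run:
```python
from h import *
np.set_printoptions(precision=4,suppress=True)
s=load('t0')
def c(x0,y0,k,pts): return [(x0+(x+.5)/k-.5,y0+(y+.5)/k-.5) for x,y in pts]
T=onz(s,c(235,155,7,[(140,110),(353,90),(175,275),(208,447),(346,250),(357,428),(305,643)]),28e-3);print('tongs',T)
mid=(T[2]+T[3]+T[4]+T[5])/4;d=mid-T[6];print('grip',mid,np.degrees(np.arctan2(d[1],d[0])),np.linalg.norm(d)); dt=(T[0]+T[1])/2-T[6];print(np.degrees(np.arctan2(dt[1],dt[0])),np.linalg.norm(dt))
R=onz(s,c(340,140,6,[(70,135),(432,60),(537,505),(172,590)]),37e-3);print('rim',R,R.mean(0),[np.linalg.norm(R[i]-R[(i+1)%4]) for i in range(4)])
e=R[0]+R[1]-R[2]-R[3];print(np.degrees(np.arctan2(e[1],e[0])))
S=onz(s,c(340,140,6,[(168,228),(385,184),(223,456),(444,412),(194,342),(414,297)]),31e-3);print('slots',S,S.mean(0))
B=onz(s,c(130,140,7,[(238,215)]),37e-3);print('bush',B)
M=onz(s,c(130,140,7,[(85,108),(497,72),(530,480),(113,517)]),3e-3);print('mat',M,M.mean(0))
P=cloud(s)
# plate plane fit
Z=P[160:230,365:418];print(np.isnan(Z).sum())
import numpy.linalg as l
a=Z.reshape(-1,3);A=np.c_[a[:,:2],np.ones(len(a))];co=l.lstsq(A,a[:,2],rcond=None)[0];print(co, a[:,2].std(), l.norm(co[:2]))
for n in ('wrist',):
  snap(n,'w0')
```

```text
tongs [[ 0.5751  0.0497  0.028 ]
 [ 0.5809 -0.0249  0.028 ]
 [ 0.5168  0.0382  0.028 ]
 [ 0.4566  0.0275  0.028 ]
 [ 0.5245 -0.0214  0.028 ]
 [ 0.4624 -0.0242  0.028 ]
 [ 0.3885 -0.0049  0.028 ]]
grip [0.4901 0.005  0.028 ] 5.609690155881863 0.10209856687555018
5.2361206669034575 0.19028371322133597
rim [[ 0.5897 -0.1857  0.037 ]
 [ 0.6178 -0.3328  0.037 ]
 [ 0.4369 -0.3669  0.037 ]
 [ 0.4053 -0.2207  0.037 ]] [ 0.5124 -0.2765  0.037 ] [np.float64(0.1497114654430317), np.float64(0.18410792378717655), np.float64(0.1495661128263304), np.float64(0.18768878043388196)]
10.69969905288766
slots [[ 0.5519 -0.225   0.031 ]
 [ 0.5684 -0.3132  0.031 ]
 [ 0.4589 -0.2439  0.031 ]
 [ 0.4753 -0.3331  0.031 ]
 [ 0.5052 -0.2339  0.031 ]
 [ 0.522  -0.323   0.031 ]] [ 0.5136 -0.2787  0.031 ]
bush [[0.5773 0.2708 0.037 ]]
mat [[0.6227 0.333  0.003 ]
 [0.6333 0.1855 0.003 ]
 [0.4864 0.174  0.003 ]
 [0.4757 0.3216 0.003 ]] [0.5545 0.2535 0.003 ]
0
[-0.3687  1.1471  0.546 ] 0.10309739078084663 1.2049271366379664
```

View pics/w0.png

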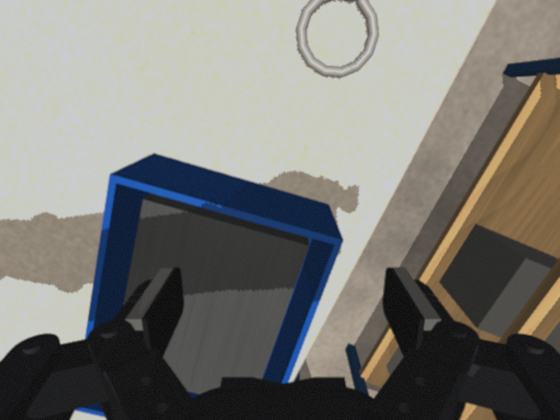

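```bash
cat >> h.py <<'E'
from scipy.spatial.transform import Rotation as Ro
def plan(pos,yaw,pitch=0):
    o=bot.get_obs(); w,x,y,z=o['tool_rot']; R=Ro.from_quat([x,y,z,w])
    c,s=np.cos(np.radians(yaw)),np.sin(np.radians(yaw))
    Rt=Ro.from_matrix(np.array([[c,s,0],[s,-c,0],[0,0,-1]]))
    print('t',round(o['t'],3),'pos',np.round(o['eef_pos'],4),'F',np.round(o['contact_force'],1),'w',round(o['gripper_width'],3))
    print('turn deg (tool)',np.round(np.degrees((R.inv()*Rt).as_rotvec()),2))
    d=np.array(pos)-o['eef_pos']
    print('shift mm in target frame',np.round(1e3*Rt.inv().apply(d),1),' in current',np.round(1e3*R.inv().apply(d),1))
E
python3 -c "
from h import *
plan([.4565,-.2887,.09],10.7)"
```

```text
t 0.15 pos [ 0.2588 -0.6229  0.2445] F [-0.   0.3 -0.6] w 0.998
turn deg (tool) [-8.000e-02  1.000e-02  1.186e+01]
shift mm in target frame [ 256.3 -291.7  154.5]  in current [ 310.8 -232.6  154.8]
```

```bash
python3 -m crank '[[[0,0,0],[0,0,5.9],0],[[0,0,0],[0,0,6],0],[[0.032,-0.036,0],[0,0,0],0],[[0.032,-0.036,0],[0,0,0],0],[[0.032,-0.036,0],[0,0,0],0],[[0.032,-0.036,0],[0,0,0],0],[[0.032,-0.036,0],[0,0,0],0],[[0.032,-0.036,0],[0,0,0],0],[[0.032,-0.036,0],[0,0,0],0],[[0.032,-0.036,0],[0,0,0],0]]' 40
python3 -m crank '[[[0,0,0.03],[0,0,0],0],[[0,0,0.04],[0,0,0],0],[[0,0,0.04],[0,0,0],0],[[0,0,0.02],[0,0,0],0],[[0,0,0],[0,0,0],0],[[0,0,0],[0,0,0],0]]'
python3 -c "
from h import *
plan([.4565,-.2887,.06],10.7)
snap('wrist','w1');snap('scene','s1')"
```

```text
t: 1.4
eef_pos: [0.4578, -0.2915, 0.2452]
tool_rot: [-0.0, 0.996, 0.093, -0.0]
contact_force: [0.3, -0.0, -0.2]
gripper_width: -0.002
t: 2.15
eef_pos: [0.4578, -0.2933, 0.1161]
tool_rot: [0.0, 0.996, 0.093, 0.0]
contact_force: [0.5, 0.4, 0.1]
gripper_width: 0.004
t 2.15 pos [ 0.4578 -0.2933  0.1161] F [0.5 0.4 0.1] w 0.004
turn deg (tool) [ 0.04 -0.05 -0.04]
shift mm in target frame [-0.5 -4.7 56.1]  in current [-0.5 -4.8 56.1]
```

View pics/w1.png

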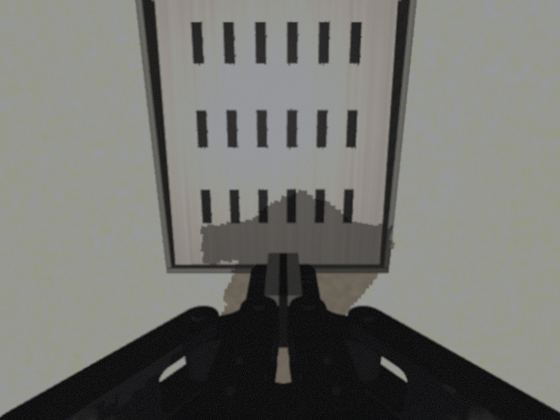

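View pics/s1.png

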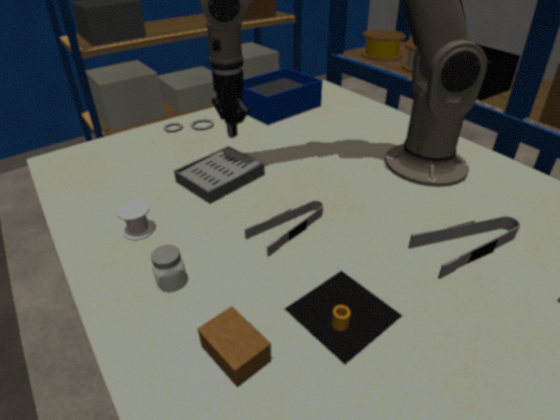

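The wrist view looks into the pan: the near rim is at row ~270 between columns 167 and 390, and the slot rows are at 42, 128 and 206. The shut fingertips are at (283,262).

Run:
```python
from h import *
np.set_printoptions(precision=4,suppress=True)
s=load('w1')
R=onz(s,[(167,272),(390,272)],.037);print('rim',R,R.mean(0))
S=onz(s,[(207,206),(348,206)],.035);print(S,S.mean(0))
S=onz(s,[(202,129),(351,129)],.0315);print(S,S.mean(0))
S=onz(s,[(197,43),(355,43)],.028);print(S,S.mean(0))
P=cloud(s); 
for v in (20,85,165,240): print(P[v,255:300][s['d'][v,255:300]>0].mean(0))
```

```text
rim [[ 0.4081 -0.2233  0.037 ]
 [ 0.4358 -0.3707  0.037 ]] [ 0.4219 -0.297   0.037 ]
[[ 0.4588 -0.2438  0.035 ]
 [ 0.4755 -0.3321  0.035 ]] [ 0.4672 -0.2879  0.035 ]
[[ 0.5058 -0.2343  0.0315]
 [ 0.5225 -0.3229  0.0315]] [ 0.5141 -0.2786  0.0315]
[[ 0.553  -0.2251  0.028 ]
 [ 0.5698 -0.314   0.028 ]] [ 0.5614 -0.2696  0.028 ]
[ 0.5731 -0.268   0.0281]
[ 0.5389 -0.2741  0.0307]
[ 0.493  -0.2828  0.0341]
[ 0.445  -0.2914  0.0376]
```

```bash
python3 -m crank '[[[0,-0.004,0.02],[0,0,0],0],[[0,0,0.025],[0,0,0],0],[[0,0,0.006],[0,0,0],0],[[0,0,0.003],[0,0,0],0],[[0,0,0.003],[0,0,0],0],[[0,0,0.003],[0,0,0],0],[[0,0,0.001],[0,0,0],0]]'
python3 -m crank '[[[0,0,0.003],[0,0,0],0],[[0,0,0.003],[0,0,0],0]]'
```

```text
t: 3.12
eef_pos: [0.4567, -0.2891, 0.0544]
tool_rot: [0.0, 0.996, 0.093, 0.0]
contact_force: [0.1, -1.0, -0.7]
gripper_width: 0.005
t: 3.38
eef_pos: [0.4567, -0.2892, 0.0485]
tool_rot: [0.0, 0.996, 0.093, 0.0]
contact_force: [-1.2, 0.3, 5.4]
gripper_width: 0.001
```

```bash
python3 -m crank '[[[0,0,0.002],[0,0,0],0],[[0,0,0.002],[0,0,0],0]]'
python3 -m crank '[[[0,0,0.0015],[0,0,0],0],[[0,0,0.0015],[0,0,0],0]]'
python3 -m crank '[[[0,0,0.001],[0,0,0],0],[[0,0,0.001],[0,0,0],0]]'
```

```text
t: 3.62
eef_pos: [0.4566, -0.2892, 0.0446]
tool_rot: [0.0, 0.996, 0.093, 0.0]
contact_force: [-1.7, 0.7, 4.8]
gripper_width: 0.002
t: 3.88
eef_pos: [0.4566, -0.2892, 0.0416]
tool_rot: [0.0, 0.996, 0.093, -0.0]
contact_force: [-1.4, 1.1, 5.4]
gripper_width: -0.002
t: 4.12
eef_pos: [0.4565, -0.2892, 0.04]
tool_rot: [0.0, 0.996, 0.093, -0.0]
contact_force: [-4.5, 1.8, 17.6]
gripper_width: 0.001
```

Force rose to 17.6 N just as the tip reached 26 mm, which is the stop. I'll lift and check.

```bash
python3 -m crank '[[[0,0,-0.004],[0,0,0],0],[[0,0,-0.03],[0,0,0],0],[[0,0,-0.04],[0,0,0],0],[[0,0,-0.03],[0,0,0],0.085],[[0,0,0],[0,0,0],0.085]]'
python3 - <<'E'
from h import *
np.set_printoptions(precision=4,suppress=True)
snap('wrist','w2');s=load('w2');P=cloud(s)
for v in range(10,300,20):
  m=s['d'][v,262:296]>0; q=P[v,262:296][m]; print(v,q.mean(0) if len(q) else 0)
E
```

```text
t: 4.75
eef_pos: [0.4581, -0.2898, 0.1456]
tool_rot: [0.001, 0.996, 0.093, 0.002]
contact_force: [0.3, 0.1, -0.2]
gripper_width: 0.416
10 [ 0.5849 -0.2632  0.0264]
30 [ 0.5736 -0.2653  0.0262]
50 [ 0.5618 -0.2675  0.0264]
70 [ 0.5496 -0.2698  0.0262]
90 [ 0.5371 -0.2721  0.0266]
110 [ 0.5241 -0.2745  0.0265]
130 [ 0.5107 -0.277   0.0265]
150 [ 0.4969 -0.2796  0.0265]
170 [ 0.4826 -0.2822  0.0264]
190 [ 0.4676 -0.285   0.0262]
210 [ 0.4523 -0.2878  0.0265]
230 [ 0.4362 -0.2908  0.0261]
250 [ 0.424  -0.2931  0.0356]
270 [ 0.3884 -0.2994  0.0002]
290 [ 0.3686 -0.3031  0.0002]
```

View pics/w2.png

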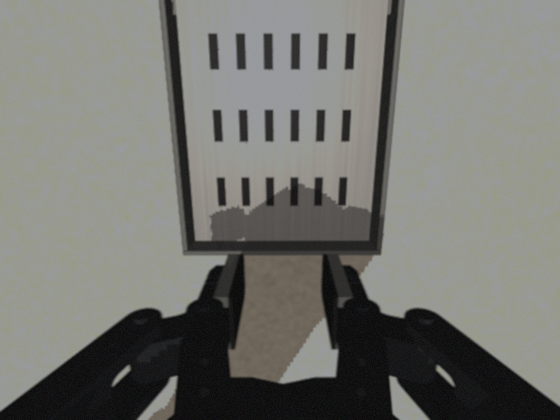

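The plate top reads 26.1–26.6 mm from end to end, so it is level. In the wrist view the plate is seated in the pan, with the near rim at row ~248. Next is the tongs.

```bash
python3 -c "
from h import *
plan([.475,.005,.20],5.5)"
```

```text
t 4.8 pos [ 0.457  -0.2893  0.144 ] F [ 0.1  0.3 -0.4] w 0.51
turn deg (tool) [ 0.07 -0.1   5.16]
shift mm in target frame [  46.1 -291.2  -56. ]  in current [  72.2 -285.8  -56.2]
```

```bash
python3 -m crank '[[[0,0,-0.028],[0,0,5.2],0.085],[[0,-0.036,-0.028],[0,0,0],0.085],[[0.006,-0.037,0],[0,0,0],0.085],[[0.01,-0.037,0],[0,0,0],0.085],[[0.01,-0.037,0],[0,0,0],0.085],[[0.01,-0.037,0],[0,0,0],0.085],[[0.01,-0.037,0],[0,0,0],0.085],[[0,-0.037,0],[0,0,0],0.085],[[0,-0.033,0],[0,0,0],0.085],[[0,0,0],[0,0,0],0.085]]'
python3 - <<'E'
from h import *
plan([.475,.005,.20],5.5)
snap('wrist','w3')
E
```

```text
t: 6.05
eef_pos: [0.4737, 0.0077, 0.1981]
tool_rot: [-0.0, 0.999, 0.05, -0.001]
contact_force: [-0.1, -0.4, -0.2]
gripper_width: 0.996
t 6.05 pos [0.4737 0.0077 0.1981] F [-0.1 -0.4 -0.2] w 0.996
turn deg (tool) [-0.06  0.13  0.25]
shift mm in target frame [ 1.   2.9 -1.9]  in current [ 1.   2.9 -1.9]
```

View pics/w3.png

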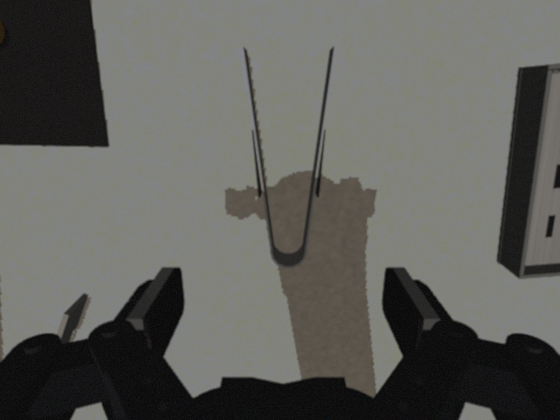

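The tongs are fully in view. The jaw ends are at (246,48) and (332,48), the back outer edge is near (289,255), and the sleeves run (253,130)–(260,195) and (324,130)–(318,195).

Run:
```python
from h import *
crop('w3',220,30,360,280,3,'c_w3')
im=cv2.imread('pics/c_w3.png');cv2.imwrite('pics/c_w3.png',cv2.convertScaleAbs(cv2.resize(im[:480],None,fx=1.25,fy=1.25),alpha=1.8))
```

```text
(no output)
```

View pics/c_w3.png

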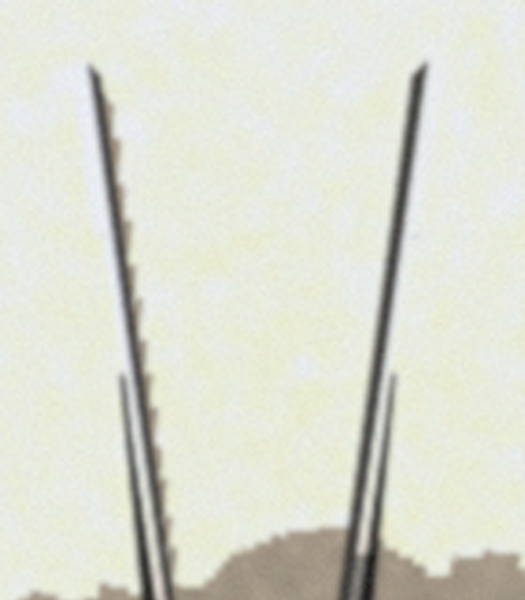

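Run:
```python
from h import *
im=cv2.imread('pics/w3.png')[225:275,260:320];cv2.imwrite('pics/c_w3b.png',cv2.convertScaleAbs(cv2.resize(im,None,fx=10,fy=10,interpolation=2),alpha=1.8))
```

```text
(no output)
```

View pics/c_w3b.png

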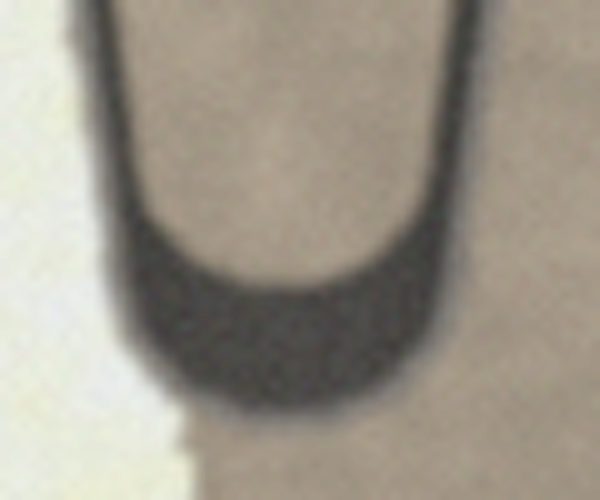

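Run:
```python
from h import *
np.set_printoptions(precision=4,suppress=True)
s=load('w3');print(s['E'][:3,3])
T=onz(s,[(244,47.3),(333.9,46.8),(288,266.3),(252.5,130),(325.3,129.5),(259.5,195),(318.5,195)],.028);print(T)
m=(T[0]+T[1])/2;d=m-T[2];print(np.linalg.norm(d),np.linalg.norm(T[0]-T[1]),np.degrees(np.arctan2(d[1],d[0])));u=d/np.linalg.norm(d)
print('grip',T[2]+u*.101,m-u*.095)
plan(T[2]+u*.1015,np.degrees(np.arctan2(d[1],d[0])))
P=cloud(s);z=P[...,2];q=P[(z>.02)&(z<.033)&(abs(P[...,1])<.06)&(P[...,0]>.37)&(P[...,0]<.6)&(s['d']>0)]
print(len(q),q.min(0),q.max(0))
```

```text
[0.5532 0.0163 0.3267]
[[ 0.5823  0.05    0.028 ]
 [ 0.5899 -0.0207  0.028 ]
 [ 0.3936 -0.0051  0.028 ]
 [ 0.5188  0.0385  0.028 ]
 [ 0.5255 -0.0228  0.028 ]
 [ 0.4621  0.0279  0.028 ]
 [ 0.4675 -0.0248  0.028 ]]
0.19353680409555296 0.07103770990232151 5.851604388335709
grip [0.4941 0.0052 0.028 ] [0.4916 0.005  0.028 ]
t 6.1 pos [0.4739 0.0059 0.1981] F [ 0.7 -0.2  0.2] w 0.995
turn deg (tool) [-0.01  0.13 -0.24]
shift mm in target frame [ 20.5   2.7 170.1]  in current [ 20.9   2.7 170.1]
2195 [ 0.3913 -0.0244  0.02  ] [0.5905 0.0547 0.0308]
```

```bash
python3 -m crank '[[[0.0095,0.001,0.03],[0,0,0],0.085],[[0.01,0.001,0.04],[0,0,0],0.085],[[0,0,0.04],[0,0,0],0.085],[[0,0,0.03],[0,0,0],0.085],[[0,0,0.02],[0,0,0],0.085],[[0,0,0.01],[0,0,0],0.085],[[0,0,0],[0,0,0],0.085],[[0,0,0],[0,0,0],0.085]]' 40
python3 - <<'E'
from h import *
plan([.493,.005,.012],5.8)
snap('wrist','w4');snap('scene','s4')
E
```

```text
t: 7.1
eef_pos: [0.4948, 0.0046, 0.0299]
tool_rot: [0.0, 0.999, 0.047, 0.001]
contact_force: [0.2, 0.2, -0.1]
gripper_width: 0.992
t 7.1 pos [0.4948 0.0046 0.0299] F [ 0.2  0.2 -0.1] w 0.992
turn deg (tool) [ 0.01 -0.07 -0.37]
shift mm in target frame [-1.8 -0.6 17.9]  in current [-1.8 -0.6 17.9]
```

View pics/w4.png

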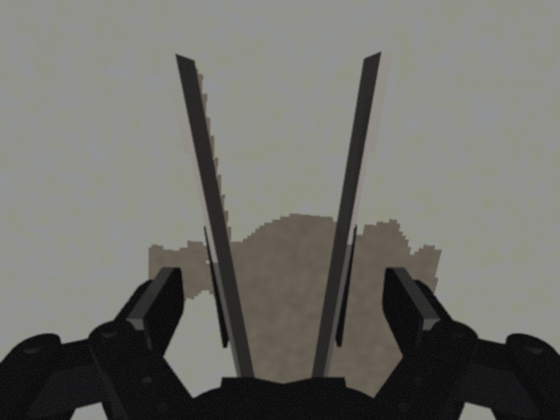

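View pics/s4.png

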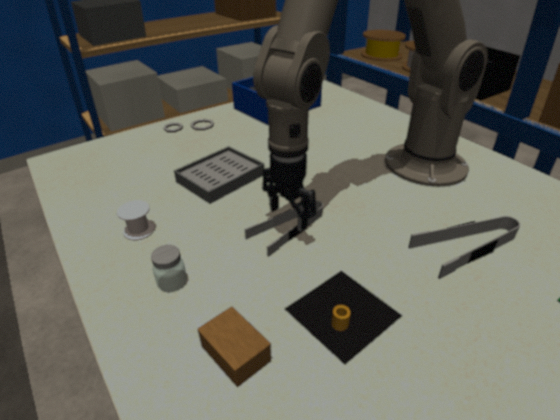

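The open pads, at columns 180 and 385, straddle both sleeves symmetrically. I'll lower and close to about 51 mm.

```bash
python3 -m crank '[[[-0.002,0,0.008],[0,0,0],0.085],[[0,0,0.007],[0,0,-0.4],0.085],[[0,0,0.003],[0,0,0],0.085],[[0,0,0],[0,0,0],0.085]]'
python3 -m crank '[[[0,0,0],[0,0,0],0.063],[[0,0,0],[0,0,0],0.063],[[0,0,0],[0,0,0],0.052],[[0,0,0],[0,0,0],0.052],[[0,0,0],[0,0,0],0.052],[[0,0,0],[0,0,0],0.052]]'
python3 -c "
from h import *
print(bot.get_obs()['gripper_width']*85.4)
snap('wrist','w5')"
```

```text
t: 7.7
eef_pos: [0.492, 0.0047, 0.0109]
tool_rot: [0.0, 0.999, 0.051, -0.0]
contact_force: [-0.3, 0.4, 0.4]
gripper_width: 0.995
t: 8.45
eef_pos: [0.4932, 0.0048, 0.0123]
tool_rot: [0.0, 0.999, 0.051, 0.001]
contact_force: [-1.1, -0.7, 10.0]
gripper_width: 0.611
52.15530769087944
```

View pics/w5.png

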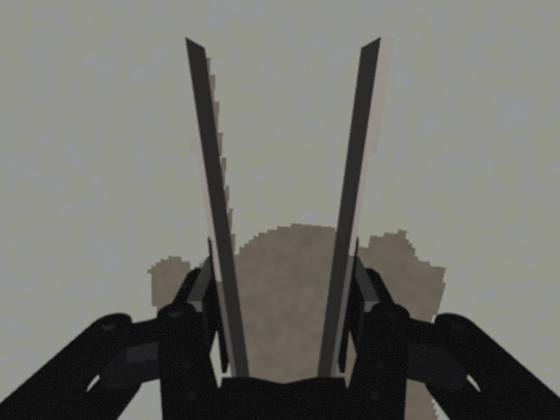

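```bash
python3 -m crank '[[[0,0,-0.003],[0,0,0],0.052],[[0,0,-0.01],[0,0,0],0.0515],[[0,0,-0.02],[0,0,0],0.0515],[[0,0,-0.03],[0,0,0],0.0515],[[0,0,-0.03],[0,0,0],0.0515],[[0,0,0],[0,0,0],0.0515],[[0,0,0],[0,0,0],0.0515]]'
python3 -c "
from h import *
snap('wrist','w6');snap('scene','s6');plan([.4975,.263,.10],5.8)
print(bot.get_obs()['gripper_width']*85.4)"
```

```text
t: 9.38
eef_pos: [0.4917, 0.0046, 0.1039]
tool_rot: [0.0, 0.999, 0.051, -0.0]
contact_force: [-0.7, -0.0, -2.0]
gripper_width: 0.606
t 9.475 pos [0.4914 0.0046 0.1033] F [-0.1  0.2 -0.8] w 0.6
turn deg (tool) [-0.    0.12  0.07]
shift mm in target frame [  32.2 -256.5    3.3]  in current [  32.5 -256.4    3.2]
51.21858222371334
```

View pics/w6.png

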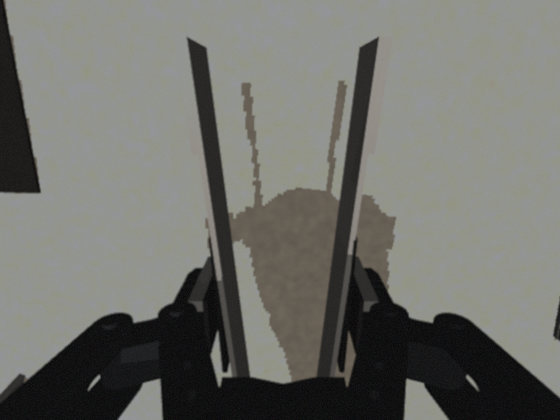

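View pics/s6.png

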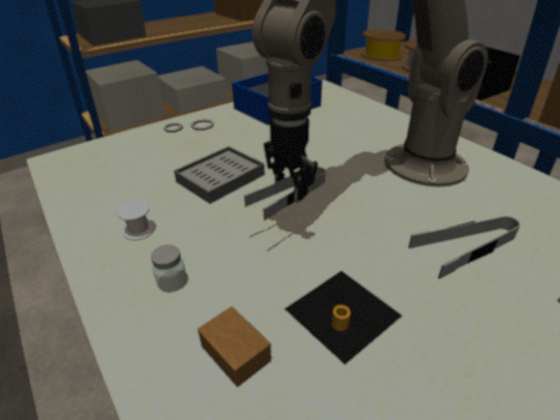

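The tongs came up level in the gripper, with jaw ends at (187,38) and (379,38). Now over to the bush.

```bash
python3 -m crank '[[[0,-0.02,0],[0,0,0],0.0515],[[0,-0.035,0],[0,0,0],0.0515],[[0.005,-0.035,0],[0,0,0],0.0515],[[0.005,-0.035,0],[0,0,0],0.0515],[[0.005,-0.035,0],[0,0,0],0.0515],[[0.005,-0.035,0],[0,0,0],0.0515],[[0.005,-0.035,0],[0,0,0],0.0515],[[0.005,-0.02,0],[0,0,0],0.0515],[[0.002,-0.006,0],[0,0,0],0.0515],[[0,0,0],[0,0,0],0.0515]]'
python3 -c "
from h import *
snap('wrist','w7');plan([.4975,.263,.10],5.8)"
```

```text
t: 10.72
eef_pos: [0.498, 0.2616, 0.1039]
tool_rot: [0.001, 0.999, 0.051, -0.0]
contact_force: [-0.6, -0.6, -1.4]
gripper_width: 0.608
t 10.775 pos [0.4981 0.261  0.1039] F [ 0.5 -0.  -1.5] w 0.606
turn deg (tool) [ 0.07  0.04 -0.03]
shift mm in target frame [-0.4 -2.1  3.9]  in current [-0.4 -2.1  3.9]
```

View pics/w7.png

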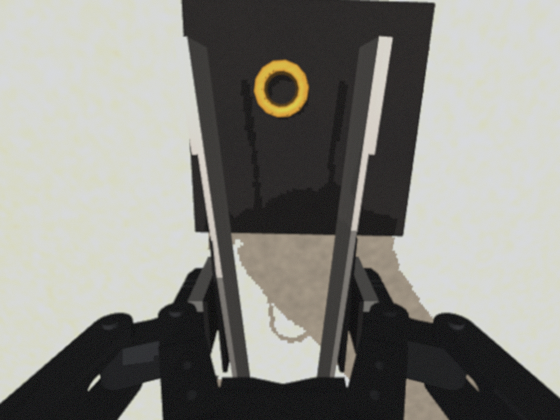

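The bush's ring is centred at (281.5,88) and lies between the jaws at columns 187–379.

Run:
```python
from h import *
np.set_printoptions(precision=4,suppress=True)
s=load('w7')
b=onz(s,[(281.5,88.3)],.037)[0];print('bush',b)
e=onz(s,[(255,88),(308.5,88),(281.5,59),(281.5,118)],.037);print(e, np.linalg.norm(e[0]-e[1]))
T=onz(s,[(187.5,38),(378.5,38)],.1039+.016);print(T,np.linalg.norm(T[0]-T[1]));m=T.mean(0)
o=bot.get_obs();w,x,y,z=o['tool_rot'];R=Ro.from_quat([x,y,z,w])
p=o['eef_pos'];print('tip in tool',R.inv().apply(m-p),'bush in tool',R.inv().apply(b-p))
P=cloud(s);
for u,v in[(192,45),(210,150),(372,45),(283,66)]: print(P[v,u])
```

```text
bush [0.5786 0.2708 0.037 ]
[[0.5773 0.2849 0.037 ]
 [0.5803 0.2565 0.037 ]
 [0.5931 0.2723 0.037 ]
 [0.5632 0.2693 0.037 ]] 0.028624669980231443
[[0.5893 0.2998 0.1199]
 [0.5951 0.2435 0.1199]] 0.05657401788900462
tip in tool [ 0.0947 -0.0011 -0.0161] bush in tool [ 0.0811 -0.0018  0.0669]
[0.5881 0.2999 0.1141]
[0.5549 0.2938 0.11  ]
[0.594  0.2436 0.1131]
[0.5898 0.2712 0.0372]
```

Run:
```python
from h import *
np.set_printoptions(precision=4,suppress=True)
s=load('w7');P=cloud(s)
for v in (60,100,150):
  for sl in (range(185,226,2),range(340,392,2)):
    print(v,[(u,round(float(P[v,u,2])*1e3,1)) for u in sl if P[v,u,2]>.05 ])
```

```text
60 [(185, 119.6), (187, 119.6), (189, 120.4), (191, 117.3), (193, 114.6), (195, 112.6), (197, 109.4), (199, 105.4), (201, 103.7), (203, 100.6), (205, 97.0), (207, 94.0), (215, 232.6)]
60 [(358, 93.5), (360, 96.6), (362, 99.9), (364, 103.3), (366, 106.8), (368, 109.5), (370, 113.0), (372, 116.2), (374, 119.4), (376, 119.2), (378, 120.4), (380, 118.7), (382, 119.7), (384, 120.3), (386, 119.9), (388, 120.7)]
100 [(185, 120.0), (187, 119.2), (189, 119.7), (191, 118.7), (193, 119.2), (195, 119.4), (197, 116.7), (199, 115.6), (201, 112.2), (203, 111.3), (205, 106.0), (207, 102.5), (209, 100.5), (211, 95.6)]
100 [(354, 95.2), (356, 98.0), (358, 101.7), (360, 104.4), (362, 108.3), (364, 112.7), (366, 115.5), (368, 117.0), (370, 119.2), (372, 119.9), (374, 120.7), (376, 119.6), (378, 119.0), (380, 120.3), (382, 119.5)]
150 [(191, 119.4), (193, 120.5), (195, 119.1), (197, 120.4), (199, 119.1), (201, 119.6), (203, 118.9), (205, 117.2), (207, 114.5), (209, 111.0), (211, 108.4), (213, 104.2), (215, 99.2), (217, 95.8), (219, 92.1)]
150 [(346, 92.2), (348, 96.8), (350, 101.0), (352, 103.9), (354, 107.9), (356, 109.9), (358, 113.3), (360, 117.1), (362, 120.3), (364, 119.6), (366, 119.7), (368, 119.8), (370, 119.2), (372, 119.8), (374, 119.6)]
```

```bash
python3 -m crank '[[[0.001,-0.0006,0.02],[0,0,0],0.0515],[[0,0,0.02],[0,0,0],0.0515],[[0,0,0.02],[0,0,0],0.0515],[[0,0,0.015],[0,0,0],0.0515],[[0,0,0.008],[0,0,0],0.0515],[[0,0,0],[0,0,0],0.0515],[[0,0,0],[0,0,0],0.0515]]'
python3 -c "
from h import *
snap('wrist','w8');plan([.4975,.263,.021],5.8)"
```

```text
t: 11.65
eef_pos: [0.4993, 0.2635, 0.0219]
tool_rot: [-0.0, 0.999, 0.051, 0.0]
contact_force: [0.3, 0.4, -1.7]
gripper_width: 0.603
t 11.7 pos [0.4994 0.2636 0.022 ] F [-0.   0.3 -1.9] w 0.606
turn deg (tool) [-0.03 -0.07  0.06]
shift mm in target frame [-1.9  0.4  1. ]  in current [-1.9  0.4  1. ]
```

View pics/w8.png

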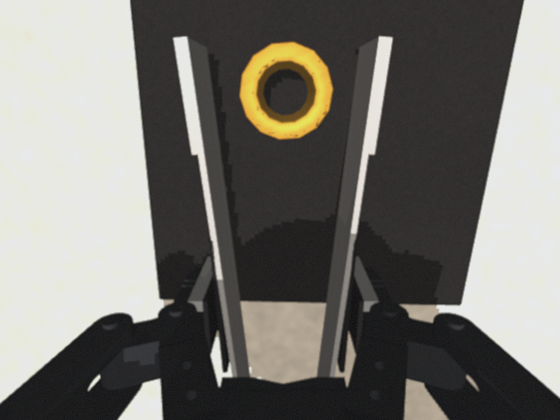

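The ring centre (286,90) sits 3 px right of the jaw midline at 283, about 1 mm, and 17 mm behind the jaw ends. I'll trim that and close.

```bash
python3 -m crank '[[[-0.0015,0.001,0],[0,0,0],0.0515],[[0,0,0],[0,0,0],0.0515],[[0,0,0],[0,0,0],0.048],[[0,0,0],[0,0,0],0.045],[[0,0,0],[0,0,0],0.042],[[0,0,0],[0,0,0],0.039],[[0,0,0],[0,0,0],0.034],[[0,0,0],[0,0,0],0.03],[[0,0,0],[0,0,0],0.025],[[0,0,0],[0,0,0],0.02]]' 45
python3 -m crank '[[[0,0,0],[0,0,0],0.02],[[0,0,0],[0,0,0],0.02],[[0,0,0],[0,0,0],0.02]]'
python3 -c "
from h import *
snap('wrist','w9');plan([.4975,.263,.021],5.8);print(bot.get_obs()['gripper_width']*85.4)"
```

```text
t: 12.95
eef_pos: [0.4975, 0.2623, 0.0213]
tool_rot: [-0.0, 0.999, 0.051, 0.0]
contact_force: [-0.7, 1.1, -0.6]
gripper_width: 0.448
t: 13.32
eef_pos: [0.4975, 0.2623, 0.0213]
tool_rot: [-0.0, 0.999, 0.051, 0.0]
contact_force: [-0.1, 0.8, -0.4]
gripper_width: 0.449
t 13.375 pos [0.4975 0.2623 0.0213] F [-0.7  0.9 -0.6] w 0.447
turn deg (tool) [-0.   -0.    0.06]
shift mm in target frame [ 0.1 -0.7  0.3]  in current [ 0.1 -0.7  0.3]
38.18842051758703
```

View pics/w9.png

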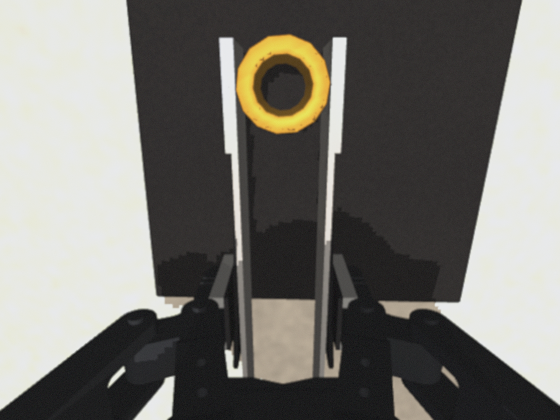

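The bush is seated squarely between the parallel jaws and the width has stalled at 38 mm. Lifting gently.

```bash
python3 -m crank '[[[0,0,0],[0,0,0],0.02],[[0,0,-0.005],[0,0,0],0.02],[[0,0,-0.01],[0,0,0],0.02],[[0,0,-0.015],[0,0,0],0.02],[[0,0,-0.02],[0,0,0],0.02],[[0,0,-0.02],[0,0,0],0.02],[[0,0,-0.02],[0,0,0],0.02],[[0,0,-0.01],[0,0,0],0.02],[[0,0,0],[0,0,0],0.02]]' 50
python3 -c "
from h import *
snap('wrist','w10');snap('scene','s10');plan([.4345,-.2866,.14],5.8);print(bot.get_obs()['gripper_width']*85.4)"
```

```text
t: 14.5
eef_pos: [0.498, 0.2624, 0.1223]
tool_rot: [-0.0, 0.999, 0.051, 0.001]
contact_force: [0.6, 0.4, -1.8]
gripper_width: 0.442
t 14.6 pos [0.4972 0.2619 0.1209] F [-1.   0.6 -3.5] w 0.445
turn deg (tool) [0.02 0.04 0.06]
shift mm in target frame [-117.8  539.4  -19.1]  in current [-118.4  539.2  -18.8]
37.96175947457397
```

View pics/w10.png

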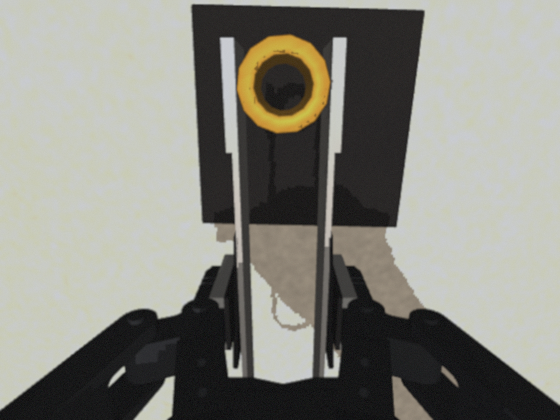

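View pics/s10.png

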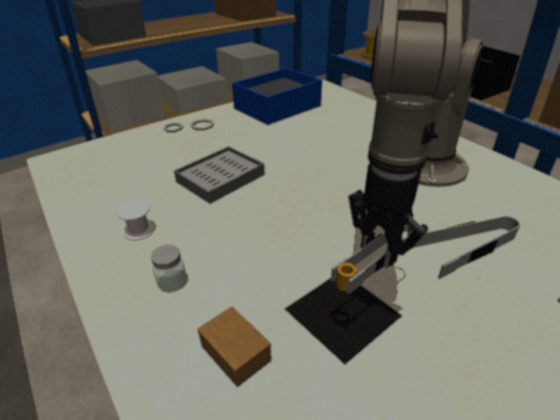

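The bush is held, with its shadow on the mat showing it clear of it. Refining the plate middle, then carrying.

```bash
python3 -m crank '[[[0,0.01,-0.01],[0,0,0],0.02],[[0,0.02,0],[0,0,0],0.02],[[0,0.03,0],[0,0,0],0.02],[[0,0.035,0],[0,0,0],0.02],[[0,0.035,0],[0,0,0],0.02],[[0,0.035,0],[0,0,0],0.02],[[0,0.035,0],[0,0,0],0.02],[[0,0.035,0],[0,0,0],0.02],[[-0.005,0.035,0],[0,0,0],0.02],[[-0.01,0.035,0],[0,0,0],0.02]]'
python3 -m crank '[[[-0.01,0.035,0],[0,0,0],0.02],[[-0.015,0.035,0],[0,0,0],0.02],[[-0.015,0.035,0],[0,0,0],0.02],[[-0.015,0.035,0],[0,0,0],0.02],[[-0.015,0.035,0],[0,0,0],0.02],[[-0.015,0.03,0],[0,0,0],0.02],[[-0.01,0.02,0],[0,0,0],0.02],[[-0.005,0.01,0],[0,0,0],0.02],[[0,0,0],[0,0,0],0.02],[[0,0,0],[0,0,0],0.02]]'
python3 - <<'E'
from h import *
np.set_printoptions(precision=4,suppress=True)
s=load('w2')
S=onz(s,[(218,126),(346,126),(213,51),(350,51),(222,191),(343,191)],.026);print(S.mean(0),S[:2].mean(0))
snap('wrist','w11');snap('scene','s11');snap('top','t11')
c=S.mean(0);u=np.array([np.cos(np.radians(5.8)),np.sin(np.radians(5.8)),0])
t=c-u*.081;t[2]=.132;plan(t,5.8);print(bot.get_obs()['gripper_width']*85.4)
E
```

```text
t: 15.85
eef_pos: [0.5131, -0.0457, 0.1312]
tool_rot: [0.0, 0.999, 0.05, -0.0]
contact_force: [0.3, -0.3, -2.6]
gripper_width: 0.44
t: 17.1
eef_pos: [0.4386, -0.2858, 0.1313]
tool_rot: [-0.0, 0.999, 0.052, 0.0]
contact_force: [-0.7, 0.1, -3.5]
gripper_width: 0.446
[ 0.5143 -0.2789  0.026 ] [ 0.5139 -0.2789  0.026 ]
t 17.25 pos [ 0.4387 -0.2857  0.1313] F [-0.   0.8 -2.6] w 0.445
turn deg (tool) [-0.02 -0.01  0.17]
shift mm in target frame [-5.1  0.8 -0.7]  in current [-5.1  0.8 -0.7]
37.9682298105861
```

View pics/w11.png

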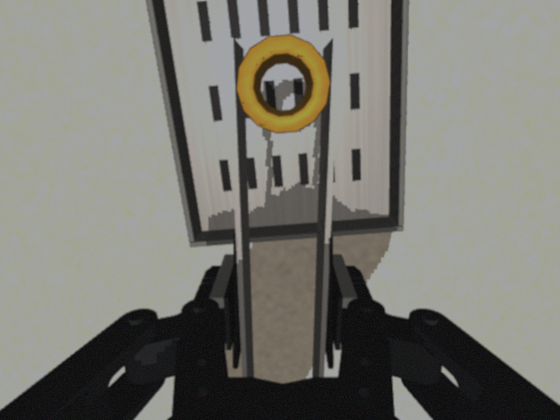

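View pics/s11.png

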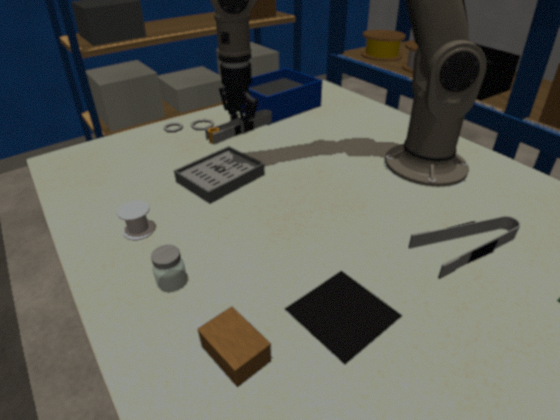

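The bush is held above the plate, with its ring at (283,84), and the mat is empty. Final trim of 5 mm, then settle and check.

```bash
python3 -m crank '[[[-0.003,0.0008,0],[0,0,0],0.02],[[-0.002,0,0],[0,0,0],0.02],[[0,0,0],[0,0,0],0.02],[[0,0,0],[0,0,0],0.02],[[0,0,0],[0,0,0],0.02],[[0,0,0],[0,0,0],0.02]]'
python3 - <<'E'
from h import *
np.set_printoptions(precision=4,suppress=True)
snap('wrist','w12');snap('top','t12');s=load('w12');P=cloud(s);z=P[...,2]
im=s['im'].astype(int);m=(im[...,0]-im[...,2]>90)&(z>.08)&(s['d']>0)
q=P[m];top=q[q[:,2]>np.percentile(q[:,2],90)-.004];print('bush top',np.median(top[:,2]),(top.min(0)+top.max(0))/2)
c=np.array([.5143,-.2789]);l=P-np.r_[c,0];a=np.radians(10.7)
X=l[...,0]*np.cos(a)+l[...,1]*np.sin(a);Y=-l[...,0]*np.sin(a)+l[...,1]*np.cos(a)
pm=(abs(X)<.08)&(abs(Y)<.06)&(z>.022)&(z<.05)&(s['d']>0)
A=np.c_[X[pm],Y[pm],np.ones(pm.sum())];print('plate slope,z',np.linalg.lstsq(A,z[pm],rcond=None)[0],pm.sum())
o=bot.get_obs();print(o['t'],o['eef_pos'],o['contact_force'],abs(o['joint_vel']).max())
E
```

```text
t: 18.0
eef_pos: [0.4334, -0.288, 0.1313]
tool_rot: [-0.0, 0.999, 0.051, 0.0]
contact_force: [-0.7, 0.2, -2.5]
gripper_width: 0.443
bush top 0.1465604720503838 [ 0.5143 -0.2791  0.1464]
plate slope,z [-0.0002 -0.0016  0.0263] 26821
18.1 [ 0.4334 -0.288   0.1313] [-0.4284  0.5713 -3.2814] 0.0011459994139094338
```

View pics/t12.png

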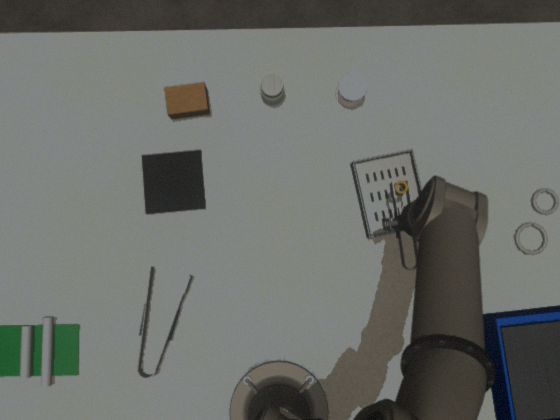

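```bash
python3 -c "
from station import bot
print(bot.hand_in(), bot.get_obs()['gripper_width']*85.4)"
```

```text
the job is handed in; nothing more can be done
the job is handed in; nothing more can be done
```

The job is handed in at about 18 s, well under the 58 s limit. The drain plate is seated, and the small tongs hold the oily bush still over its middle.

- **Plate:** I pressed it with the shut fingers until the force rose to 17.6 N at the stop. It was level then, and again in the last check: slope under 0.002 rad, top at 26.3 mm.
- **Bush:** I gripped the tongs by their sleeves, closed the jaws on the bush at 45–50 N and lifted it with the tongs alone. At hand-in its centre was about 103 mm above the plate and within about 1 mm of its middle. The arm was at rest.
- **Bystanders:** The spool, carton and jar look unmoved in the top camera picture; I did not measure them.

One thing differed slightly from plan. When I first closed on the tongs, the fingertips pressed on the bench with about 10 N, and I lifted them off straight away. No check failed or disagreed. The hand-in gave no verdict, and I could take no readings after it.

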